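# Hang the interface module on the bench cleat

## Robot

A 6-joint arm with a two-finger parallel gripper is mounted at the origin on the work surface. World frame = base frame: x ahead of the robot, y to its left, z up, the work surface at z = 0. Lengths are in mm, angles in rad, forces in N, time in s.
With the tool pointing down it reaches from about 300 to 775 mm from the base axis. Payload 14.6 kg.
Tool frame: the origin (TCP) lies at the very end of the fingers, on their centre line; the grasp point (between the pads) lies 19 mm behind it; z points along the fingers, y is the line along which they close (so a half turn about z gives the same grasp; the last joint's range is limited). The gripper opens to 94 mm and grips with 3 to 60 N. Pads are 16 mm wide; open, the fingers measure 119 mm over their backs; the gripper's body (75 mm by 177 mm) begins 78 mm behind the grasp point.
Start: joints at [-1.325, 0.3, 1.521, -0, 1.321, -0.067], TCP at [169.241, -523.304, 205.446] pointing down, gripper open.
Joint ranges: [-3.03, 3.03], [-0.79, 2.21], [0.23, 2.52], [-1.04, 4.18], [0, 3.07], [-2.55, 2.55]. Speed limits (rad/s): [2.22, 2.22, 2.57, 3.14, 3.14, 3.14].

## Interface

Orientations are given as [roll, pitch, yaw] about the fixed x, y, z axes, in that order (R = Rz(yaw) Ry(pitch) Rx(roll)).
In Python, from cell import manip gives the robot as it stands.
- The arm moves only by the tool servo_tool, never from a script. Its argument "motion" is a list that holds one entry, the list of rows, each a list of 7 numbers: the shift along the world's x, y, z as a fraction of full scale, then the turn, a rotation vector about the world's x, y, z as a fraction of full scale, then the closure, from 0 (fully open) to 1 (shut). In form: [[[x, y, z, rx, ry, rz, gripper], ...]]. A call has 1 to 10 rows; each row is the pose to reach, as a shift and turn from the pose commanded when the call began, turning the shorter way round; what a row does not reach only later rows make up. Full scale, the value 1, is 0.5 m for a shift and pi rad for a turn. A row lasts 1/10 s, in which the tool goes at most 50 mm and 8.59 degrees, less where a joint would pass 70% of its speed; a pose out of reach is approached as far as the arm can. A call with a number of a shift or a turn outside -1 to 1 is refused whole. A call with a gripper value outside its range is refused whole. The fingers move at their own pace and stop on an object; "newtons" is the grip in N (left out, the last holds). Time passes only in rows, so rows that repeat a pose let the fingers close. It gives the time, the measured TCP pose, the force, the opening and the grip force at its end, in the units of the state.
- manip.read_state(): the state, without advancing time (a new reading comes with each control period).
- manip.camera(name): name is "scene" or "top"; returns a dict with "frame" (480x640x3 uint8, red, green, blue), "range_z" (480x640 float32, mm along the optical axis (not along the pixel's ray), 0 where there is no reading), "vfov" (degrees; the focal length in pixels is half the picture's height over the tangent of half this angle, whatever the lens; pixels are square), "cx", "cy" (the principal point, pixels), "cam_to_world" (4x4, takes a point from camera to world coordinates). Camera axes: x right, y down, z forward; pixel columns grow to the right and rows downward; lengths in mm; the calibration is good to about 2 mm. A picture is of the moment at which its call begins.
- manip.sign_off(): hands the job in; it is judged then, once.
The state is a dict: "clock": time; "joints": joint angles; "qd": joint speeds; "effort": joint torques, N m; "eef_pos": TCP position; "eef_rot": TCP orientation; "wrist_force": force on the tool from outside, world axes, zero at the start; "moment": the same for the moment, N m; "finger_gap": finger opening in mm; "finger_force": force on a finger pad.
Only numpy, scipy, OpenCV 4.12 (cv2) and the standard library are available. Lean on these libraries where they do the work, as an engineer would, in place of code of your own. Each camera call takes 0.05 s, during which the arm holds its last target. There are 200 camera calls.

## Task

Hang the module that has the angled strip on its back onto the cleat of the low aluminium panel. Keep its top tipped towards the panel while the strip goes down behind the cleat and pause there for a moment, then swing its foot in and lower it until it is locked fully home: upright, flush against the panel, near the middle of the cleat. Leave the plain module where it is.

Things in the scene. Friction and masses are not known exactly. Their poses are not given: they have to be found in the camera images.
- module: the module to hang: dark metal case 30 (x) x 56 (y) x 110 (z) mm, 0.24 to 0.42 kg. Origin: centre of underside; z along the case; front faces -x, back is x = +15. Starts leaning in a small open black cradle, top tipped 0.42 rad towards its own back (+x); it simply lifts out. Flat clear sides: grip across the 56 mm near the top. Centre of mass near the case's axis, z about 52
- strip_edge (a point): middle of the free lower edge of the module's angled strip, module frame (44.6, 0, 54.8) mm, same axes. The strip is steel, 4 mm thick, 56 wide, 46 long: it joins the case's back at z = 90 and slants down and away from it at 50 degrees below level. When fully home this edge is at about x = -2, z = 108 in the panel's frame
- foot_bar (a point): middle of the face of the black spacer bar at the foot of the module's back, module frame (46, 0, 7) mm, same axes; the bar is 14 mm high, 56 wide. When fully home it rests on the panel's face, 60 mm above the bench, and the module's origin is at about x = -46, z = 53 in the panel's frame, axes parallel
- panel: low upright aluminium panel fixed on the bench, 260 wide (y), 135 high, 12 thick, with a foot and ribs behind it. Origin: on its front face (plane x = 0) at bench level, mid width; z up, -x points out of the face, towards the robot. The cleat is on this face
- cleat_top (a point): middle of the cleat's free upper edge, panel frame (-23, 0, 128) mm, same axes. The cleat is a dark steel slat 4 mm thick, 240 long (y): it joins the face at z = 100 and slants up and out at 50 degrees for 36 mm, leaving an open V groove between slat and face, into which the strip goes
- plain_module: a second case of the same size, 30 x 56 x 110 mm, leaning in a second cradle like the first, with a plain flat back: no strip. Origin: centre of its underside, z along the case. Not to be moved
Not all that is in view belongs to the job. What is shaped like the module but blue or purple is not meant.

How it is judged:
By the outcome, as a careful person would: the job done as asked, in the order asked, and still so for the second after the job is handed in, with the robot touching nothing.
It also fails if it takes over 48 s, if anything falls off the work surface, if the arm or the gripper's body presses on something with over 40 N, if the wrist force passes 120 N, or if a joint passes its speed limit or range.

## Working session

There is one attempt and no reset: what is moved stays moved. The work goes in short steps, Python scripts to look and compute and a tool call to move; the robot and the scene stay as the last step left them, time stands still between calls to the robot, and variables do not carry over. Pictures are saved under pics/ and viewed, at most 10 in all, crops included, and the job is handed in when it is done.

Besides the shell and the picture viewer there is one more tool, called after "Request:" in YAML: its name, and indented under it one key for each argument. servo_tool: Moves the arm, as the interface text tells. Its arguments: {"type":"object","properties":{"motion":{"type":"array"},"newtons":{"type":"number"}},"required":["motion"]}

```bash
mkdir -p pics; ls
cat > h.py <<'E'
import numpy as np, cv2
from cell import manip
def grab(n):
    c=manip.camera(n); cv2.imwrite(f'pics/{n}_raw.png',c['frame'][:,:,::-1]); np.savez(f'/tmp/{n}.npz',**{k:np.array(v) for k,v in c.items()}); return c
def load(n): return {k:v for k,v in np.load(f'/tmp/{n}.npz').items()}
def cloud(c):
    z=c['range_z'].astype(float); f=240/np.tan(np.radians(c['vfov'])/2)
    v,u=np.mgrid[:480,:640]
    P=np.stack([(u-c['cx'])/f*z,(v-c['cy'])/f*z,z,np.ones_like(z)],-1)
    W=(P@np.array(c['cam_to_world']).T)[...,:3]; W[z==0]=np.nan
    return W
E
python3 - <<'E'
from h import *
a=grab('scene');b=grab('top')
for c in(a,b): print(c['vfov'],c['cx'],c['cy'],np.round(c['cam_to_world'],3).tolist())
print(manip.read_state())
E
```

```text
pics
44.83754160977528 322.5477212782056 238.1773304610084 [[-0.487, 0.562, -0.668, 1271.422], [0.873, 0.314, -0.372, 390.62], [0.001, -0.765, -0.644, 884.125], [0.0, 0.0, 0.0, 1.0]]
43.45750061464888 315.7578111223335 238.78186648534535 [[0.015, -0.979, 0.201, 179.15], [-1.0, -0.014, 0.009, -61.388], [-0.006, -0.202, -0.979, 1496.024], [0.0, 0.0, 0.0, 1.0]]
{'clock': 0.1, 'joints': array([-1.32459121e+00,  3.00419902e-01,  1.52149338e+00,  1.61989906e-05,
        1.32071679e+00, -6.65895593e-02]), 'qd': array([ 0.00191315, -0.00025497, -0.00055447,  0.00062239, -0.00124277,
       -0.00151748]), 'effort': array([ 4.39699750e-05, -5.32644546e+01, -3.53284585e+01,  7.09307310e-02,
        2.34470156e-02, -5.96425139e-05]), 'eef_pos': array([ 169.19601099, -523.08706784,  204.95151569]), 'eef_rot': array([-3.14055858e+00, -8.46864941e-05,  3.12790616e-01]), 'wrist_force': array([-0.5954482 , -0.61511743, -0.07206445]), 'moment': array([ 0.00887586, -0.00569278,  0.04305675]), 'finger_force': 0.0, 'finger_gap': 93.65775405882785}
```

View pics/scene_raw.png

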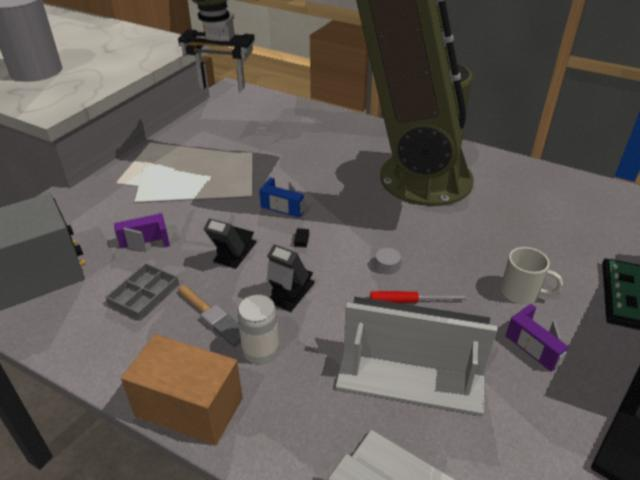

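View pics/top_raw.png

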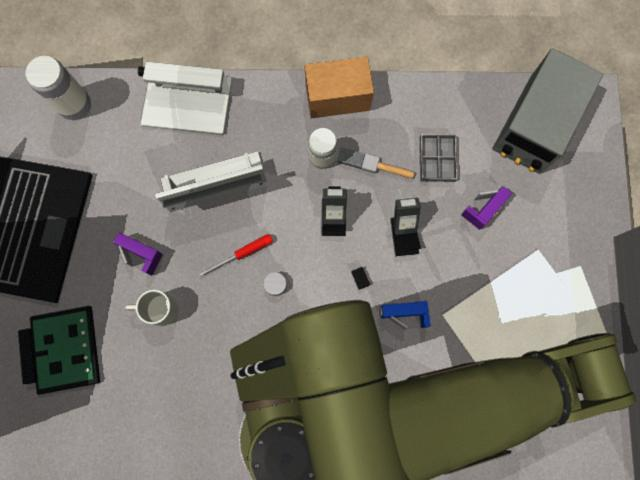

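The scene view shows dark modules at (288,275) and (230,240), the panel at (420,350) with its ribs facing the camera, and purple/blue decoys at (142,230), (535,337) and (282,197). The top view shows the same modules at (334,210) and (405,225), and the panel at (210,180). Next step is a close crop of both modules.

Run:
```python
from h import *
a=load('scene');b=load('top')
A=cv2.resize(a['frame'][205:315,190:330],(560,440)[:2],interpolation=cv2.INTER_CUBIC)
B=cv2.resize(b['frame'][170:265,305:435],None,fx=4,fy=4,interpolation=cv2.INTER_CUBIC)
A=cv2.resize(a['frame'][205:315,195:325],(390,330),interpolation=cv2.INTER_CUBIC)
B=cv2.resize(b['frame'][170:265,305:435],(390,285),interpolation=cv2.INTER_CUBIC)
B=cv2.copyMakeBorder(B,0,45,0,0,0)
I=np.hstack([A,B]); I=np.clip(255*(I/255.)**.55,0,255).astype(np.uint8)
cv2.imwrite('pics/crop1.png',I[:,:,::-1])
```

```text
(no output)
```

View pics/crop1.png

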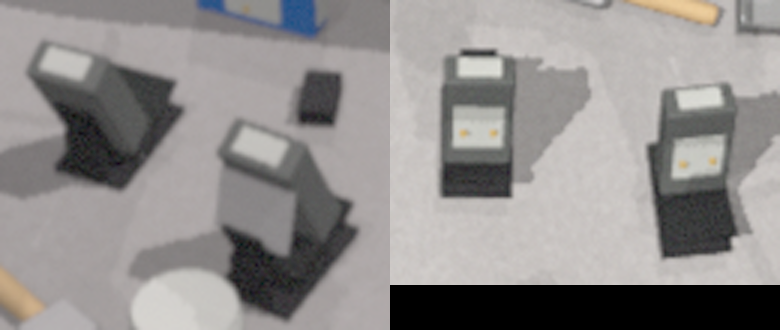

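The left crop shows the near module, at (288,275) in the scene and (334,210) in the top view, with a grey strip on its back. The other, at (230,240) / (405,225), has a plain back. Candidates are that plain module and the blue and purple ones, so I choose the near module with the strip. Now I'll measure it and the panel.

Run:
```python
from h import *
import numpy as np
for n,box in (('top',(183,240,312,356)),('scene',(240,312,262,318))):
    c=load(n);W=cloud(c)
    print(n,'bench z',np.nanmedian(W[ (260,290)[n=='scene']:,:,2][:30, 200:300] if n=='top' else W[200:230,330:370,2]))
    r0,r1,c0,c1=box; P=W[r0:r1,c0:c1]; 
    # local normals by 5x5 plane fits
    out=[]
    for i in range(2,P.shape[0]-2):
        for j in range(2,P.shape[1]-2):
            Q=P[i-2:i+3,j-2:j+3].reshape(-1,3)
            if np.isnan(Q).any(): continue
            m=Q.mean(0);u,s,vt=np.linalg.svd(Q-m); 
            if s[2]<3.5 and m[2]>8:
                nn=vt[2]; nn=nn*np.sign(nn@(np.array(c['cam_to_world'])[:3,3]-m)); out.append([*nn,*m])
    out=np.array(out)
    np.save(f'/tmp/n_{n}.npy',out)
    # cluster normals greedily
    N=out[:,:3];left=np.ones(len(N),bool)
    for k in range(5):
        if left.sum()<12: break
        D=(N[left]@N[left].T>0.95).sum(1); q=N[left][D.argmax()]
        s=left&(N@q>0.93); print(k,s.sum(),'n',N[s].mean(0).round(3),'c',out[s,3:].mean(0).round(1),'min',out[s,3:].min(0).round(0),'max',out[s,3:].max(0).round(0)); left&=~s
# panel
for n,box in (('top',(140,215,145,275)),('scene',(290,410,330,500))):
    c=load(n);W=cloud(c);r0,r1,c0,c1=box;P=W[r0:r1,c0:c1].reshape(-1,3)
    F=c['frame'][r0:r1,c0:c1].reshape(-1,3)
    for lo,hi in((131,140),(122,130)):
        s=(P[:,2]>lo)&(P[:,2]<hi);Q=P[s]
        if len(Q)<10: continue
        (rc,wh,an)=cv2.minAreaRect(Q[:,:2].astype(np.float32)); print(n,lo,hi,s.sum(),Q.mean(0).round(1),rc,wh,an,F[s].mean(0).round())
```

```text
top bench z 1.252222768353704Traceback (most recent call last):
  File "<stdin>", line 19, in <module>
IndexError: too many indices for array: array is 1-dimensional, but 2 were indexed
```

```bash
cat > fit.py <<'E'
from h import *
def ransac(P,tol=2.5,it=3000,seed=0):
    r=np.random.default_rng(seed);best=None
    for _ in range(it):
        a,b,c=P[r.choice(len(P),3,False)];n=np.cross(b-a,c-a);l=np.linalg.norm(n)
        if l<50: continue
        n/=l;s=abs((P-a)@n)<tol
        if best is None or s.sum()>best.sum(): best=s
    Q=P[best];m=Q.mean(0);n=np.linalg.svd(Q-m)[2][2]
    return best,n*np.sign(n[np.argmax(abs(n))]),m
E
python3 - <<'E'
from fit import *
for n,box,bb in (('top',(183,240,312,356),(265,290,200,260)),('scene',(240,312,262,318),(205,230,335,370))):
    c=load(n);W=cloud(c);B=W[bb[0]:bb[1],bb[2]:bb[3]].reshape(-1,3)
    print(n,'bench',np.nanmean(B,0).round(1),np.nanstd(B[:,2]))
    r0,r1,c0,c1=box;P=W[r0:r1,c0:c1].reshape(-1,3);P=P[P[:,2]>12];P=P[~np.isnan(P).any(1)]
    for k in range(4):
        if len(P)<40:break
        s,nn,m=ransac(P);Q=P[s];print(len(P),s.sum(),'n',nn.round(3),'c',m.round(1),'rms',((Q-m)@nn).std().round(2),Q.min(0).round(),Q.max(0).round());P=P[~s]
for n,box in (('top',(140,215,145,275)),('scene',(290,410,330,500))):
    c=load(n);W=cloud(c);r0,r1,c0,c1=box;P=W[r0:r1,c0:c1].reshape(-1,3)
    for lo,hi in((131,141),(120,130)):
        s=(P[:,2]>lo)&(P[:,2]<hi);Q=P[s]
        if len(Q)<10: continue
        print(n,lo,hi,s.sum(),Q.mean(0).round(1),cv2.minAreaRect(Q[:,:2].astype(np.float32)))
E
```

```text
top bench [385.9 166.6   1.1] 4.2456874946525085
1048 548 n [ 0.914  0.027 -0.404] c [536.3 -91.2  86.9] rms 1.33 [ 502. -120.   12.] [563. -63. 141.]
500 145 n [ 0.864  0.027 -0.503] c [532.7 -92.1  83.9] rms 1.35 [ 495. -120.   13.] [566. -63. 141.]
355 117 n [0.571 0.026 0.821] c [575.2 -90.3 130.1] rms 1.39 [ 566. -119.  120.] [586. -64. 138.]
238 72 n [ 0.867  0.024 -0.498] c [531.6 -89.9  73. ] rms 1.25 [ 495. -119.   12.] [571. -65. 139.]
scene bench [246.7 -96.8  -0.4] 1.9133375347695087
2093 647 n [ 0.973 -0.002  0.231] c [583.  -90.   85.5] rms 1.32 [ 569. -121.   21.] [597. -62. 136.]
1446 446 n [0.007 1.    0.007] c [552.4 -64.   70.5] rms 1.04 [503. -67.  12.] [680. -61. 138.]
1000 266 n [ 0.124 -0.065  0.99 ] c [626.9 -71.1 126.1] rms 1.36 [ 554. -121.  117.] [705. -29. 136.]
734 201 n [0.992 0.029 0.124] c [586.1 -91.5  79.3] rms 1.32 [ 578. -118.   12.] [596. -68. 129.]
top 131 141 588 [592.  206.6 135.2] ((583.33056640625, 202.44424438476562), (38.60047149658203, 259.2061462402344), 17.284833908081055)
top 120 130 441 [578.2 200.6 125.5] ((584.77099609375, 203.15380859375), (39.81119918823242, 258.2826232910156), 17.06107521057129)
scene 131 141 926 [594.4 208.8 134.3] ((586.029052734375, 202.73382568359375), (34.733360290527344, 258.8139343261719), 16.77634048461914)
scene 120 130 1469 [581.5 204.  124.7] ((582.5921020507812, 201.635009765625), (43.86930847167969, 259.57647705078125), 17.284128189086914)
```

Run:
```python
from fit import *
C={}
for n in('scene','top'):
    c=[manip.camera(n) for _ in range(5)]
    z=np.stack([k['range_z'] for k in c]).astype(float);z[z==0]=np.nan
    print(n,'temporal std',np.nanmedian(np.nanstd(z,0)))
    d=dict(c[0]);d['range_z']=np.nan_to_num(np.nanmedian(z,0));C[n]=d;np.savez(f'/tmp/{n}.npz',**{k:np.array(v) for k,v in d.items()})
th=.42;x=np.array([np.cos(th),0,-np.sin(th)]);zz=np.array([np.sin(th),0,np.cos(th)])
for n,box in (('top',(183,240,312,356)),('scene',(240,312,262,318))):
    W=cloud(C[n]);r0,r1,c0,c1=box;P=W[r0:r1,c0:c1].reshape(-1,3);P=P[P[:,2]>12]
    for k in range(3):
        s,nn,m=ransac(P,2);print(n,s.sum(),nn.round(3),m.round(1),'xm',(m@x).round(1),'zm',(m@zz).round(1),P[s].min(0).round(),P[s].max(0).round());P=P[~s]
    P=W[r0:r1,c0:c1].reshape(-1,3);P=P[P[:,2]>12]
    a=P@x;b=P@zz
    s=(abs(b-353)<6)&(a>456)&(a<482);print(' top zm med',np.median(b[s]),s.sum(),'y',np.percentile(P[s,1],[2,50,98]))
    s=(abs(a-454)<6)&(b<340)&(b>275);
    if s.sum(): print(' front xm',np.median(a[s]),s.sum(),'y',np.percentile(P[s,1],[2,50,98]))
# panel
W=cloud(C['scene'])
P=W[300:400,335:500].reshape(-1,3);P=P[(P[:,2]>25)&(P[:,2]<130)]
for k in range(3):
    s,nn,m=ransac(P,2);print('panel scene',s.sum(),nn.round(3),m.round(1),'yaw',np.arctan2(nn[1],nn[0]));P=P[~s]
yw=.30;ex=np.array([np.cos(yw),np.sin(yw)]);ey=np.array([-np.sin(yw),np.cos(yw)])
for n,box in (('top',(140,215,145,275)),('scene',(290,410,330,505))):
    W=cloud(C[n]);r0,r1,c0,c1=box;P=W[r0:r1,c0:c1].reshape(-1,3);F=C[n]['frame'][r0:r1,c0:c1].reshape(-1,3).mean(1)
    a=P[:,:2]@ex;b=P[:,:2]@ey
    s=(P[:,2]>132)&(P[:,2]<140)
    print(n,'top slab u hist',np.histogram(a[s],np.arange(590,650,3))[0],'v',np.percentile(b[s],[1,50,99]).round(1),b[s].min(),b[s].max())
    s=(P[:,2]>123)&(P[:,2]<140)
    for lo in range(590,650,4):
        q=s&(a>lo)&(a<=lo+4)
        if q.sum()>15: print('  u',lo,q.sum(),'z',np.median(P[q,2]).round(1),'grey',np.median(F[q]),'v',b[q].min().round(),b[q].max().round())
```

```text
scene temporal std 2.238999538305256
top temporal std 2.7138512809671758
top 611 [ 0.911  0.    -0.413] [536.9 -91.2  88.6] xm 454.1 zm 299.8 [ 506. -120.   17.] [561. -63. 139.]
top 168 [0.408 0.003 0.913] [572.6 -91.  131.8] xm 469.1 zm 353.9 [ 556. -116.  124.] [585. -64. 138.]
top 81 [ 0.399 -0.003  0.917] [514.3 -93.1  36.9] xm 454.6 zm 243.4 [ 503. -121.   13.] [569. -63.  43.]
 top zm med 353.9623835857698 209 y [-118.4521058   -90.25936945  -64.36838977]
 front xm 453.8711881357781 394 y [-117.78600624  -91.24955702  -64.93637589]
scene 654 [0.974 0.005 0.227] [583.3 -90.2  84.8] xm 498.0 zm 315.3 [ 571. -121.   26.] [596. -63. 134.]
scene 431 [-0.003  1.     0.007] [551.8 -63.9  70.9] xm 474.9 zm 289.8 [503. -67.  12.] [684. -62. 136.]
scene 289 [ 0.111 -0.009  0.994] [622.5 -71.5 126.9] xm 516.6 zm 369.7 [ 554. -118.  118.] [704. -31. 136.]
 top zm med 351.95037007767934 343 y [-117.1092281   -89.37106628  -64.1046875 ]
 front xm 456.58771706932 41 y [-65.09614291 -64.02081439 -62.89882683]
panel scene 5367 [0.957 0.292 0.001] [598.8 208.5  80.7] yaw 0.29594520255970425
pan
[... 555 characters left out ...]
rey 220.33333333333334 v -108.0 150.0
  u 630 178 z 135.7 grey 213.0 v -108.0 149.0
  u 634 65 z 135.0 grey 200.33333333333334 v -107.0 146.0
scene top slab u hist [  0   0   0   0   0   0   0   0   0   0  32 172 187 206 262   9   0   0
   0] v [-105.6   21.8  147.5] -108.60299374785008 149.48640413778367
  u 598 264 z 127.2 grey 56.666666666666664 v -99.0 137.0
  u 602 313 z 124.8 grey 56.0 v -98.0 140.0
  u 606 17 z 123.5 grey 57.333333333333336 v -77.0 130.0
  u 622 198 z 134.5 grey 153.33333333333334 v -107.0 149.0
  u 626 265 z 134.7 grey 159.66666666666666 v -109.0 149.0
  u 630 703 z 131.4 grey 103.33333333333333 v -109.0 150.0
  u 634 234 z 129.3 grey 94.66666666666667 v -103.0 149.0
```

```bash
cat > mv.py <<'E'
from h import *
from scipy.spatial.transform import Rotation as R
P0=np.array([587.9,203.9,0]);YAW=.2965
ZT=72.; XT=0.   # TCP in module frame: (XT,0,ZT)
def go(*tg,st=None):
    """tg: (pos, yaw, tilt) TCP targets -> fractions from current pose"""
    st=st or manip.read_state();R0=R.from_euler('xyz',st['eef_rot'])
    print('t',st['clock'],'pos',st['eef_pos'].round(1),'rot',st['eef_rot'].round(3),'F',st['wrist_force'].round(1),'M',st['moment'].round(2),'gap',round(st['finger_gap'],1))
    for p,y,t in tg:
        Rt=R.from_euler('xyz',[np.pi,0,0]); Rt=R.from_euler('z',y)*R.from_euler('y',t)*Rt
        print('to',np.round(p,1),y,t,'->',((np.array(p)-st['eef_pos'])/500).round(4).tolist(),((Rt*R0.inv()).as_rotvec()/np.pi).round(4).tolist())
def edge(xe,ze,th,v=0):
    """TCP pose putting strip edge at panel (xe,v,ze) with tilt th"""
    d=np.array([XT-44.6,0,ZT-54.8]);Rm=R.from_euler('z',YAW)
    return P0+Rm.apply(np.array([xe,v,ze])+R.from_euler('y',th).apply(d)),YAW,th
E
python3 -c "
from mv import *
go(((420,-300,270),0,.2),((597.5,-91.5,187.7),0,.42),((556.7,-91.5,96.4),0,.42))"
```

```text
t 0.6 pos [ 169.2 -523.3  205.4] rot [-3.142  0.     0.313] F [ 0.9  0.1 -0.5] M [ 0.03  0.01 -0.02] gap 94.1
to [ 420 -300  270] 0 0.2 -> [0.5015, 0.4466, 0.1291] [-0.01, 0.0631, -0.0992]
to [597.5 -91.5 187.7] 0 0.42 -> [0.8565, 0.8636, -0.0355] [-0.0209, 0.1326, -0.0981]
to [556.7 -91.5  96.4] 0 0.42 -> [0.7749, 0.8636, -0.2181] [-0.0209, 0.1326, -0.0981]
```

Request:
servo_tool:
  motion:
    - [[0.07, 0.06, 0.07, -0.002, 0.012, -0.02, 0], [0.14, 0.13, 0.1, -0.004, 0.025, -0.04, 0], [0.21, 0.2, 0.129, -0.006, 0.038, -0.06, 0], [0.28, 0.27, 0.129, -0.008, 0.05, -0.08, 0], [0.35, 0.34, 0.129, -0.01, 0.063, -0.098, 0], [0.42, 0.41, 0.129, -0.012, 0.08, -0.098, 0], [0.49, 0.48, 0.129, -0.014, 0.095, -0.098, 0], [0.56, 0.55, 0.129, -0.016, 0.11, -0.098, 0], [0.63, 0.62, 0.12, -0.02, 0.12, -0.098, 0], [0.7, 0.69, 0.1, -0.0209, 0.1326, -0.0981, 0]]

```text
clock: 1.6
eef_pos: [515.2, -182.0, 257.5]
eef_rot: [3.14, 0.42, -0.0]
wrist_force: [0.8, -1.4, 0.8]
finger_gap: 94.3
finger_force: 0.0
```

```bash
python3 -c "
from mv import *
go(((597.5,-91.5,187.7),0,.42),((556.7,-91.5,96.4),0,.42))"
```

```text
t 1.6 pos [ 515.2 -182.   257.5] rot [ 3.14  0.42 -0.  ] F [ 0.8 -1.4  0.8] M [ 0.02 -0.16 -0.02] gap 94.3
to [597.5 -91.5 187.7] 0 0.42 -> [0.1647, 0.181, -0.1396] [0.0004, 0.0, -0.0001]
to [556.7 -91.5  96.4] 0 0.42 -> [0.0831, 0.181, -0.3222] [0.0004, 0.0, -0.0001]
```

Request:
servo_tool:
  motion:
    - [[0.05, 0.06, -0.02, 0, 0, 0, 0], [0.1, 0.12, -0.06, 0, 0, 0, 0], [0.15, 0.17, -0.11, 0, 0, 0, 0], [0.1566, 0.1736, -0.1354, 0, 0, 0, 0], [0.1566, 0.1736, -0.1354, 0, 0, 0, 0], [0.1566, 0.1736, -0.1354, 0, 0, 0, 0]]

```text
clock: 2.2
eef_pos: [591.7, -98.0, 190.0]
eef_rot: [3.141, 0.42, -0.001]
wrist_force: [-0.5, -1.5, -0.4]
finger_gap: 94.2
finger_force: 0.0
```

```bash
python3 -c "
from mv import *
go(((597.5,-91.5,187.7),0,.42),((556.7,-91.5,96.4),0,.42))
grab('scene');c=grab('top')
s=cv2.imread('pics/scene_raw.png')[120:320,200:400];t=cv2.imread('pics/top_raw.png')[120:270,260:410]
cv2.imwrite('pics/pre.png',np.hstack([cv2.resize(s,(400,400)),cv2.resize(t,(400,400))]))"
```

```text
t 2.2 pos [591.7 -98.  190. ] rot [ 3.141e+00  4.200e-01 -1.000e-03] F [-0.5 -1.5 -0.4] M [ 0.03 -0.18 -0.03] gap 94.2
to [597.5 -91.5 187.7] 0 0.42 -> [0.0115, 0.0129, -0.0046] [0.0001, 0.0002, 0.0003]
to [556.7 -91.5  96.4] 0 0.42 -> [-0.0701, 0.0129, -0.1872] [0.0001, 0.0002, 0.0003]
```

View pics/pre.png

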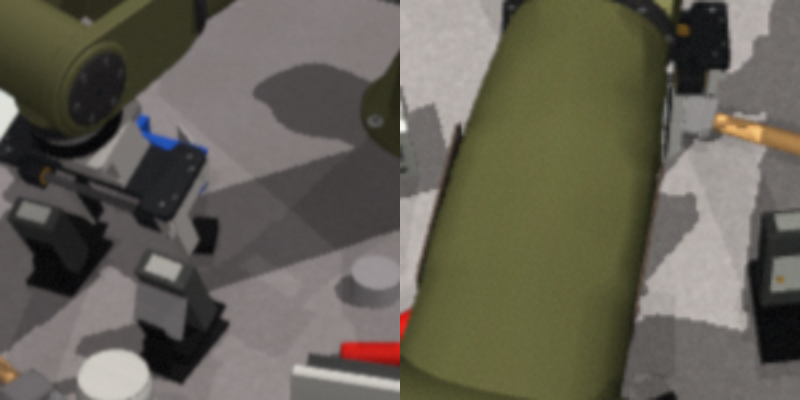

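The scene crop shows the open fingers above and straddling the strip module, whose top is at (165,265), with the tilt matching. The arm hides it in the top view. Descending now.

Request:
servo_tool:
  motion:
    - [[0.0115, 0.0129, -0.0046, 0, 0, 0, 0], [-0.001, 0.0129, -0.033, 0, 0, 0, 0], [-0.018, 0.0129, -0.07, 0, 0, 0, 0], [-0.035, 0.0129, -0.108, 0, 0, 0, 0], [-0.052, 0.0129, -0.147, 0, 0, 0, 0], [-0.0701, 0.0129, -0.1872, 0, 0, 0, 0], [-0.0701, 0.0129, -0.1872, 0, 0, 0, 0], [-0.0701, 0.0129, -0.1872, 0, 0, 0, 0]]

```text
clock: 3.1
eef_pos: [557.6, -90.7, 96.7]
eef_rot: [3.141, 0.419, -0.0]
wrist_force: [-0.1, 0.8, 1.1]
finger_gap: 94.2
finger_force: 0.0
```

```bash
python3 -c "
from mv import *
go(((556.7,-91.5,96.4),0,.42))"
```

```text
t 3.1 pos [557.6 -90.7  96.7] rot [ 3.141  0.419 -0.   ] F [-0.1  0.8  1.1] M [ 0.09 -0.14  0.09] gap 94.2
to [556.7 -91.5  96.4] 0 0.42 -> [-0.0017, -0.0016, -0.0005] [0.0, 0.0003, 0.0001]
```

Good. Close with a firm grip.

Request:
servo_tool:
  motion:
    - [[-0.0017, -0.0016, -0.0005, 0, 0, 0, 1], [-0.0017, -0.0016, -0.0005, 0, 0, 0, 1], [-0.0017, -0.0016, -0.0005, 0, 0, 0, 1], [-0.0017, -0.0016, -0.0005, 0, 0, 0, 1], [-0.0017, -0.0016, -0.0005, 0, 0, 0, 1], [-0.0017, -0.0016, -0.0005, 0, 0, 0, 1], [-0.0017, -0.0016, -0.0005, 0, 0, 0, 1], [-0.0017, -0.0016, -0.0005, 0, 0, 0, 1]]
  newtons: 45

```text
clock: 3.9
eef_pos: [556.2, -91.4, 95.4]
eef_rot: [3.142, 0.42, -0.0]
wrist_force: [0.3, -1.4, 0.5]
finger_gap: 55.6
finger_force: 45.0
```

```bash
python3 -c "
from mv import *
go(((556.7,-91.5,96.4),0,.42),((590,-91.5,170),0,.42))"
```

```text
t 3.9 pos [556.2 -91.4  95.4] rot [ 3.142  0.42  -0.   ] F [ 0.3 -1.4  0.5] M [ 0.02 -0.19  0.02] gap 55.6
to [556.7 -91.5  96.4] 0 0.42 -> [0.001, -0.0002, 0.002] [0.0, 0.0001, 0.0]
to [590.  -91.5 170. ] 0 0.42 -> [0.0676, -0.0002, 0.1492] [0.0, 0.0001, 0.0]
```

Request:
servo_tool:
  motion:
    - [[0.01, 0, 0.022, 0, 0, 0, 1], [0.027, 0, 0.06, 0, 0, 0, 1], [0.045, 0, 0.1, 0, 0, 0, 1], [0.06, 0, 0.15, 0, 0, 0, 1], [0.06, 0, 0.2, 0, 0, 0, 1], [0.06, 0, 0.23, 0, 0, 0, 1], [0.06, 0, 0.23, 0, 0, 0, 1], [0.06, 0, 0.23, 0, 0, 0, 1]]

```text
clock: 4.7
eef_pos: [585.9, -91.3, 209.5]
eef_rot: [-3.141, 0.421, 0.0]
wrist_force: [1.1, -0.4, -3.8]
finger_gap: 56.1
finger_force: 45.0
```

```bash
python3 -c "
from mv import *
go(edge(-60,165,.42),edge(-11,150,.42))"
```

```text
t 4.7 pos [585.9 -91.3 209.5] rot [-3.141  0.421  0.   ] F [ 1.1 -0.4 -3.8] M [ 0.01 -0.51 -0.  ] gap 56.1
to [498.3 176.5 198.9] 0.2965 0.42 -> [-0.1753, 0.5357, -0.0212] [-0.0, -0.0003, 0.0944]
to [545.1 190.8 183.9] 0.2965 0.42 -> [-0.0816, 0.5643, -0.0512] [-0.0, -0.0003, 0.0944]
```

Request:
servo_tool:
  motion:
    - [[-0.02, 0.05, 0.0, 0, 0, 0.01, 1], [-0.045, 0.12, 0.0, 0, 0, 0.025, 1], [-0.07, 0.2, 0.0, 0, 0, 0.04, 1], [-0.095, 0.28, 0.0, 0, 0, 0.055, 1], [-0.12, 0.36, 0.0, 0, 0, 0.07, 1], [-0.145, 0.44, -0.01, 0, 0, 0.08, 1], [-0.165, 0.5, -0.02, 0, 0, 0.09, 1], [-0.1753, 0.5357, -0.0212, 0, -0.0003, 0.0944, 1], [-0.1753, 0.5357, -0.0212, 0, -0.0003, 0.0944, 1], [-0.1753, 0.5357, -0.0212, 0, -0.0003, 0.0944, 1]]

```text
clock: 5.7
eef_pos: [498.2, 176.2, 198.8]
eef_rot: [3.141, 0.421, 0.297]
wrist_force: [-0.6, -0.8, -3.0]
finger_gap: 55.6
finger_force: 45.0
```

```bash
python3 -c "
from mv import *
go(edge(-60,165,.42),edge(-11,150,.42))
c=[manip.camera('scene') for _ in range(4)]
z=np.stack([k['range_z'] for k in c]).astype(float);z[z==0]=np.nan
d=dict(c[0]);d['range_z']=np.nan_to_num(np.nanmedian(z,0));np.savez('/tmp/scene.npz',**{k:np.array(v) for k,v in d.items()})
cv2.imwrite('pics/stage.png',cv2.resize(d['frame'][150:420,300:540],(640,720)[:2] and (533,600))[:,:,::-1])"
```

```text
t 5.7 pos [498.2 176.2 198.8] rot [3.141 0.421 0.297] F [-0.6 -0.8 -3. ] M [ 0.11 -0.46  0.04] gap 55.6
to [498.3 176.5 198.9] 0.2965 0.42 -> [0.0001, 0.0007, 0.0001] [0.0002, -0.0002, -0.0001]
to [545.1 190.8 183.9] 0.2965 0.42 -> [0.0938, 0.0293, -0.0299] [0.0002, -0.0002, -0.0001]
```

View pics/stage.png

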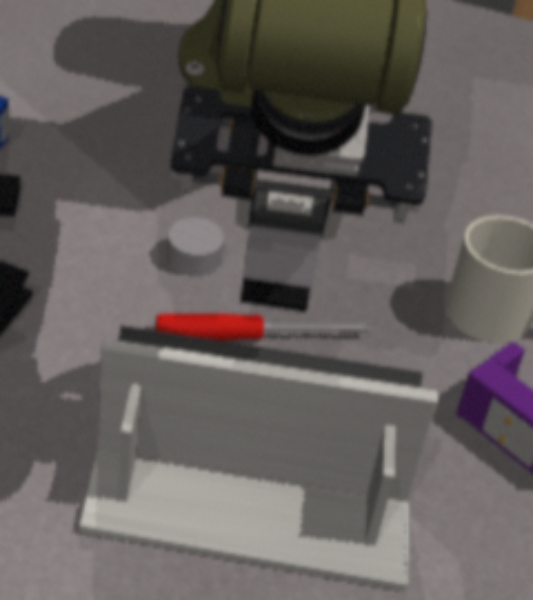

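The module is held and tipped. Its case top is at crop (290,210), the strip at (282,250), the foot bar at (275,293), and the panel with cleat is below. I'll measure the strip as held.

Run:
```python
from fit import *; from mv import *
c=load('scene');W=cloud(c);F=c['frame'].astype(float)
Q=(R.from_euler('z',-YAW).apply((W-P0).reshape(-1,3))).reshape(W.shape)
for nm,(r0,r1,c0,c1) in dict(strip=(254,274,414,440),bar=(277,290,410,438),top=(228,248,415,450)).items():
    P=Q[r0:r1,c0:c1].reshape(-1,3);P=P[~np.isnan(P).any(1)];P=P[(P[:,0]<-20)&(P[:,2]>60)]
    s,n,m=ransac(P,2);print(nm,len(P),s.sum(),n.round(3),m.round(1),P[s].min(0).round(),P[s].max(0).round())
    if nm=='strip': S=(n,m)
print('grey col 426',[(r,int(F[r,424:429].mean())) for r in range(246,296,1)])
print('grey row 264',[(k,int(F[262:267,k].mean())) for k in range(402,452)])
# strip outer surface expected: edge(-60,165) -> n.p
n=np.array([.962,0,.2745]);print('exp n.p',n@[-60,0,165]+2,'meas',n@S[1])
```

```text
strip 520 506 [0.963 0.011 0.27 ] [-67.1  -0.7 191.6] [-74. -24. 170.] [-61.  23. 212.]
bar 329 245 [0.431 0.002 0.902] [-84.3   0.4 130.5] [-93. -26. 125.] [-76.  25. 135.]
top 534 270 [0.435 0.004 0.901] [-75.9  -1.4 233.2] [-85. -27. 227.] [-66.  27. 238.]
grey col 426 [(246, 37), (247, 32), (248, 31), (249, 28), (250, 27), (251, 29), (252, 39), (253, 57), (254, 72), (255, 77), (256, 78), (257, 78), (258, 77), (259, 80), (260, 83), (261, 86), (262, 86), (263, 85), (264, 86), (265, 88), (266, 87), (267, 86), (268, 87), (269, 87), (270, 87), (271, 87), (272, 87), (273, 87), (274, 86), (275, 84), (276, 76), (277, 55), (278, 26), (279, 17), (280, 20), (281, 19), (282, 21), (283, 20), (284, 20), (285, 20), (286, 15), (287, 24), (288, 56), (289, 87), (290, 103), (291, 107), (292, 107), (293, 106), (294, 107), (295, 113)]
grey row 264 [(402, 112), (403, 115), (404, 117), (405, 116), (406, 117), (407, 118), (408, 118), (409, 115), (410, 100), (411, 89), (412, 87), (413, 87), (414, 87), (415, 86), (416, 86), (417, 85), (418, 85), (419, 85), (420, 84), (421, 85), (422, 85), (423, 86), (424, 86), (425, 87), (426, 87), (427, 86), (428, 86), (429, 85), (430, 86), (431, 85), (432, 86), (433, 86), (434, 86), (435, 86), (436, 87), (437, 88), (438, 91), (439, 93), (440, 95), (441, 95), (442, 97), (443, 102), (444, 107), (445, 107), (446, 108), (447, 107), (448, 106), (449, 105), (450, 105), (451, 105)]
exp n.p -10.427499999999995 meas -11.986731269152996
```

```bash
sed -i 's/ZT=72.; XT=0./ZT=71.7; XT=1.5/' mv.py
python3 - <<'E'
from mv import *
c=load('scene');M=np.array(c['cam_to_world']);f=240/np.tan(np.radians(c['vfov'])/2)
Rm=R.from_euler('z',-YAW)
n=np.array([.9627,0,.2705]);m=np.array([-67.1,-.7,191.6])
o=Rm.apply(M[:3,3]-P0)
for u,v in((426,276.9),(409.8,264),(438.5,264),(426,252.8)):
    d=Rm.apply(M[:3,:3]@[(u-c['cx'])/f,(v-c['cy'])/f,1]);print(u,v,(o+d*((m-o)@n)/(d@n)).round(1))
go(edge(-60,165,.42),edge(-10,148,.42),edge(-10,118,.42))
E
```

```text
426 276.9 [-60.    1.9 166.2]
409.8 264 [-65.6 -29.3 186.2]
438.5 264 [-67.7  19.9 193.8]
426 252.8 [-72.6  -4.3 211.3]
t 5.9 pos [498.8 175.5 199.5] rot [3.141 0.419 0.295] F [-0.1 -0.3 -3.2] M [ 0.12 -0.51  0.03] gap 56.0
to [499.5 176.9 198. ] 0.2965 0.42 -> [0.0014, 0.0027, -0.0031] [0.0, 0.0002, 0.0005]
to [547.3 191.5 181. ] 0.2965 0.42 -> [0.0971, 0.0319, -0.0371] [0.0, 0.0002, 0.0005]
to [547.3 191.5 151. ] 0.2965 0.42 -> [0.0971, 0.0319, -0.0971] [0.0, 0.0002, 0.0005]
```

Request:
servo_tool:
  motion:
    - [[0.03, 0.01, -0.002, 0, 0, 0.0003, 1], [0.06, 0.02, -0.005, 0, 0, 0.0005, 1], [0.09, 0.03, -0.015, 0, 0.0002, 0.0005, 1], [0.1028, 0.0337, -0.037, 0, 0.0002, 0.0005, 1], [0.1028, 0.0337, -0.037, 0, 0.0002, 0.0005, 1], [0.1028, 0.0337, -0.037, 0, 0.0002, 0.0005, 1], [0.1028, 0.0337, -0.037, 0, 0.0002, 0.0005, 1]]

```text
clock: 6.6
eef_pos: [549.6, 193.1, 181.7]
eef_rot: [-3.142, 0.419, 0.298]
wrist_force: [-0.2, 0.1, -2.8]
finger_gap: 55.7
finger_force: 45.0
```

Run:
```python
from fit import *; from mv import *
go(edge(-7,148,.42),edge(-7,118,.42))
c=[manip.camera('scene') for _ in range(3)]
z=np.stack([k['range_z'] for k in c]).astype(float);z[z==0]=np.nan
d=dict(c[0]);d['range_z']=np.nan_to_num(np.nanmedian(z,0));W=cloud(d)
cv2.imwrite('pics/above.png',cv2.resize(d['frame'][180:380,320:520],(600,600))[:,:,::-1])
Q=(R.from_euler('z',-YAW).apply((W-P0).reshape(-1,3))).reshape(W.shape)
P=Q.reshape(-1,3);P=P[(P[:,0]>-30)&(P[:,0]<5)&(P[:,2]>152)&(P[:,2]<190)&(abs(P[:,1])<35)]
s,n,m=ransac(P,2);print(len(P),s.sum(),n.round(3),m.round(1),P[s].min(0).round(),P[s].max(0).round())
n=np.array([.962,0,.2745]);print('exp n.p',n@[-7,0,148]+2,'meas',n@m)
P=Q[300:400,335:500].reshape(-1,3);P=P[(P[:,2]>25)&(P[:,2]<125)]
s,n,m=ransac(P,2);print('panel',n.round(3),m.round(1))
go(edge(-7,148,.42),edge(-7,118,.42))
```

```text
t 6.6 pos [549.6 193.1 181.7] rot [-3.142  0.419  0.298] F [-0.2  0.1 -2.8] M [ 0.15 -0.48 -0.02] gap 55.7
to [550.2 192.4 181. ] 0.2965 0.42 -> [0.0011, -0.0015, -0.0014] [-0.0001, 0.0002, -0.0005]
to [550.2 192.4 151. ] 0.2965 0.42 -> [0.0011, -0.0015, -0.0614] [-0.0001, 0.0002, -0.0005]
695 644 [0.961 0.007 0.278] [-12.2   0.7 171.1] [-19. -27. 152.] [ -5.  29. 190.]
exp n.p 35.892 meas 35.19392105484981
panel [ 1. -0.  0.] [11.8  1.2 78. ]
t 6.75 pos [549.7 193.3 181.8] rot [-3.142  0.419  0.298] F [ 0.3  0.6 -3.1] M [ 0.1  -0.49  0.  ] gap 55.9
to [550.2 192.4 181. ] 0.2965 0.42 -> [0.0009, -0.0018, -0.0016] [-0.0001, 0.0003, -0.0005]
to [550.2 192.4 151. ] 0.2965 0.42 -> [0.0009, -0.0018, -0.0616] [-0.0001, 0.0003, -0.0005]
```

View pics/above.png

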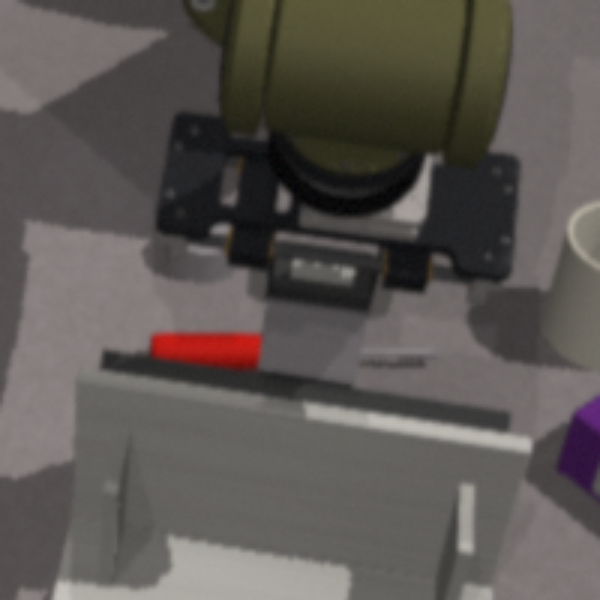

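The strip's lower edge at crop (310,380) sits above the groove between the cleat and the panel top, centred on the panel. The measured offset is within 1 mm. Lowering slowly.

Request:
servo_tool:
  motion:
    - [[0.001, -0.0018, -0.01, 0, 0.0003, -0.0005, 1], [0.001, -0.0018, -0.02, 0, 0.0003, -0.0005, 1], [0.001, -0.0018, -0.03, 0, 0.0003, -0.0005, 1], [0.001, -0.0018, -0.04, 0, 0.0003, -0.0005, 1], [0.001, -0.0018, -0.05, 0, 0.0003, -0.0005, 1], [0.001, -0.0018, -0.056, 0, 0.0003, -0.0005, 1], [0.001, -0.0018, -0.0612, 0, 0.0003, -0.0005, 1], [0.001, -0.0018, -0.0612, 0, 0.0003, -0.0005, 1], [0.001, -0.0018, -0.0612, 0, 0.0003, -0.0005, 1], [0.001, -0.0018, -0.0612, 0, 0.0003, -0.0005, 1]]

```text
clock: 7.75
eef_pos: [550.5, 192.4, 150.9]
eef_rot: [-3.141, 0.42, 0.297]
wrist_force: [0.3, -0.6, -3.7]
finger_gap: 55.4
finger_force: 45.0
```

```bash
python3 -c "
from mv import *
go(edge(-7,118,.42),edge(-7,116,.42))"
```

```text
t 7.75 pos [550.5 192.4 150.9] rot [-3.141  0.42   0.297] F [ 0.3 -0.6 -3.7] M [ 0.16 -0.42  0.03] gap 55.4
to [550.2 192.4 151. ] 0.2965 0.42 -> [-0.0006, -0.0001, 0.0002] [-0.0001, -0.0001, -0.0]
to [550.2 192.4 149. ] 0.2965 0.42 -> [-0.0006, -0.0001, -0.0038] [-0.0001, -0.0001, -0.0]
```

Request:
servo_tool:
  motion:
    - [[0, 0, -0.002, 0, 0, 0, 1], [0, 0, -0.004, 0, 0, 0, 1], [0, 0, -0.004, 0, 0, 0, 1], [0, 0, -0.004, 0, 0, 0, 1], [0, 0, -0.004, 0, 0, 0, 1], [0, 0, -0.004, 0, 0, 0, 1], [0, 0, -0.004, 0, 0, 0, 1], [0, 0, -0.004, 0, 0, 0, 1], [0, 0, -0.004, 0, 0, 0, 1], [0, 0, -0.004, 0, 0, 0, 1]]

```text
clock: 8.75
eef_pos: [550.3, 192.4, 148.7]
eef_rot: [-3.141, 0.421, 0.297]
wrist_force: [0.5, -0.1, -3.8]
finger_gap: 55.6
finger_force: 45.0
```

```bash
python3 -c "
from mv import *
go(edge(-7,116,.42),*[edge(-7,116+2*k/6,.42*(1-k/6)) for k in range(1,7)])"
```

```text
t 8.75 pos [550.3 192.4 148.7] rot [-3.141  0.421  0.297] F [ 0.5 -0.1 -3.8] M [ 0.09 -0.47  0.01] gap 55.6
to [550.2 192.4 149. ] 0.2965 0.42 -> [-0.0004, -0.0001, 0.0007] [-0.0, -0.0002, -0.0]
to [548.  191.7 147. ] 0.2965 0.35 -> [-0.0046, -0.0014, -0.0033] [0.0065, -0.0215, -0.0]
to [546.1 191.1 144.8] 0.2965 0.28 -> [-0.0086, -0.0026, -0.0077] [0.013, -0.0429, -0.0]
to [544.3 190.6 142.5] 0.2965 0.21 -> [-0.0122, -0.0037, -0.0123] [0.0195, -0.0642, -0.0]
to [542.6 190.1 140.1] 0.2965 0.14 -> [-0.0154, -0.0047, -0.0171] [0.026, -0.0855, -0.0]
to [541.2 189.6 137.5] 0.2965 0.06999999999999998 -> [-0.0182, -0.0056, -0.0222] [0.0325, -0.1068, -0.0]
to [540.  189.3 134.9] 0.2965 0.0 -> [-0.0207, -0.0063, -0.0275] [0.039, -0.1281, -0.0]
```

Request:
servo_tool:
  motion:
    - [[-0.0046, -0.0014, -0.0033, 0.0065, -0.0215, 0, 1], [-0.0086, -0.0026, -0.0077, 0.013, -0.0429, 0, 1], [-0.0122, -0.0037, -0.0123, 0.0195, -0.0642, 0, 1], [-0.0154, -0.0047, -0.0171, 0.026, -0.0855, 0, 1], [-0.0182, -0.0056, -0.0222, 0.0325, -0.1068, 0, 1], [-0.0207, -0.0063, -0.0275, 0.039, -0.1281, 0, 1], [-0.0207, -0.0063, -0.0275, 0.039, -0.1281, 0, 1], [-0.0207, -0.0063, -0.0275, 0.039, -0.1281, 0, 1], [-0.0207, -0.0063, -0.0275, 0.039, -0.1281, 0, 1]]

```text
clock: 9.65
eef_pos: [540.3, 189.3, 135.0]
eef_rot: [3.141, 0.001, 0.297]
wrist_force: [0.1, -0.1, -3.0]
finger_gap: 56.0
finger_force: 45.0
```

```bash
python3 -c "
from mv import *
go(edge(-7,118,0),edge(-1.4,110.3,0),edge(-1.4,107.8,0))"
```

```text
t 9.65 pos [540.3 189.3 135. ] rot [3.141e+00 1.000e-03 2.970e-01] F [ 0.1 -0.1 -3. ] M [-0.01  0.    0.02] gap 56.0
to [540.  189.3 134.9] 0.2965 0 -> [-0.0007, -0.0001, -0.0001] [0.0002, -0.0004, -0.0]
to [545.3 190.9 127.2] 0.2965 0 -> [0.01, 0.0031, -0.0155] [0.0002, -0.0004, -0.0]
to [545.3 190.9 124.7] 0.2965 0 -> [0.01, 0.0031, -0.0205] [0.0002, -0.0004, -0.0]
```

Request:
servo_tool:
  motion:
    - [[0.0025, 0.0008, -0.004, 0, 0, 0, 1], [0.005, 0.0015, -0.0075, 0, 0, 0, 1], [0.0075, 0.0022, -0.011, 0, 0, 0, 1], [0.009, 0.0028, -0.0145, 0, 0, 0, 1], [0.009, 0.0028, -0.0145, 0, 0, 0, 1], [0.009, 0.0028, -0.0145, 0, 0, 0, 1]]

```text
clock: 10.25
eef_pos: [544.5, 190.7, 127.6]
eef_rot: [3.141, 0.0, 0.297]
wrist_force: [-0.4, 0.5, -3.4]
finger_gap: 55.6
finger_force: 45.0
```

```bash
python3 -c "
from mv import *
go(edge(-2,110.3,0),edge(-1.4,107.8,0))"
```

```text
t 10.25 pos [544.5 190.7 127.6] rot [3.141 0.    0.297] F [-0.4  0.5 -3.4] M [-0.    0.02 -0.01] gap 55.6
to [544.8 190.7 127.2] 0.2965 0 -> [0.0005, 0.0001, -0.0008] [0.0, -0.0, -0.0]
to [545.3 190.9 124.7] 0.2965 0 -> [0.0017, 0.0005, -0.0058] [0.0, -0.0, -0.0]
```

Request:
servo_tool:
  motion:
    - [[0.0005, 0.0001, -0.002, 0, 0, 0, 1], [0.001, 0.0003, -0.004, 0, 0, 0, 1], [0.0017, 0.0005, -0.0058, 0, 0, 0, 1], [0.0017, 0.0005, -0.0058, 0, 0, 0, 1], [0.0017, 0.0005, -0.0058, 0, 0, 0, 1]]

```text
clock: 10.75
eef_pos: [545.4, 190.9, 125.8]
eef_rot: [-3.142, -0.001, 0.296]
wrist_force: [-3.6, -1.8, 7.8]
finger_gap: 55.9
finger_force: 45.0
```

```bash
python3 -c "
from mv import *
go(edge(-1.4,107.8,0),edge(0,106,0))"
```

```text
t 10.75 pos [545.4 190.9 125.8] rot [-3.142e+00 -1.000e-03  2.960e-01] F [-3.6 -1.8  7.8] M [-0.19  1.07 -0.26] gap 55.9
to [545.3 190.9 124.7] 0.2965 0 -> [-0.0001, -0.0001, -0.0021] [-0.0001, 0.0002, 0.0001]
to [546.7 191.3 122.9] 0.2965 0 -> [0.0026, 0.0007, -0.0057] [-0.0001, 0.0002, 0.0001]
```

Contact on both cleat and face: the reaction is up and away from the panel, which only occurs when wedged home. Releasing.

Request:
servo_tool:
  motion:
    - [[0, 0, 0, 0, 0, 0, 1], [0, 0, 0, 0, 0, 0, 0.5], [0, 0, 0, 0, 0, 0, 0], [0, 0, 0, 0, 0, 0, 0], [0, 0, 0, 0, 0, 0, 0], [0, 0, 0, 0, 0, 0, 0], [0, 0, 0, 0, 0, 0, 0]]

```text
clock: 11.45
eef_pos: [545.4, 190.9, 124.7]
eef_rot: [3.141, -0.0, 0.297]
wrist_force: [0.6, -0.1, 0.4]
finger_gap: 92.0
finger_force: 0.0
```

```bash
python3 -c "
from mv import *
go(edge(-1.4,107.8,0))"
```

```text
t 11.45 pos [545.4 190.9 124.7] rot [ 3.141 -0.     0.297] F [ 0.6 -0.1  0.4] M [ 0.02 -0.   -0.02] gap 92.0
to [545.3 190.9 124.7] 0.2965 0 -> [-0.0001, -0.0001, -0.0] [0.0, 0.0, -0.0]
```

Retract straight up, then swing clear to look.

Request:
servo_tool:
  motion:
    - [[0, 0, 0.03, 0, 0, 0, 0], [0, 0, 0.08, 0, 0, 0, 0], [0, 0, 0.15, 0, 0, 0, 0], [0, 0, 0.22, 0, 0, 0, 0], [-0.03, -0.06, 0.28, 0, 0, 0, 0], [-0.06, -0.14, 0.3, 0, 0, 0, 0], [-0.09, -0.22, 0.3, 0, 0, 0, 0], [-0.12, -0.3, 0.3, 0, 0, 0, 0], [-0.15, -0.38, 0.3, 0, 0, 0, 0], [-0.15, -0.42, 0.3, 0, 0, 0, 0]]

```text
clock: 12.45
eef_pos: [469.1, -21.3, 275.2]
eef_rot: [3.141, -0.001, 0.295]
wrist_force: [0.8, 0.4, 0.6]
finger_gap: 93.9
finger_force: 0.0
```

Run:
```python
from fit import *; from mv import *
go()
I=[]
for n in('scene','top'):
    c=[manip.camera(n) for _ in range(5)]
    z=np.stack([k['range_z'] for k in c]).astype(float);z[z==0]=np.nan
    d=dict(c[0]);d['range_z']=np.nan_to_num(np.nanmedian(z,0));W=cloud(d);np.savez(f'/tmp/{n}.npz',**{k:np.array(v) for k,v in d.items()})
    b=(210,380,330,500) if n=='scene' else (120,240,140,260)
    I.append(cv2.resize(d['frame'][b[0]:b[1],b[2]:b[3]],(400,400))[:,:,::-1])
    Q=R.from_euler('z',-YAW).apply((W-P0).reshape(-1,3))
    P=Q[(Q[:,0]>-90)&(Q[:,0]<-5)&(Q[:,2]>20)&(Q[:,2]<185)&(abs(Q[:,1])<45)]
    T=P[(P[:,0]>-60)&(P[:,0]<-32)&(P[:,2]>150)]
    s,nn,m=ransac(T,2);print(n,'top face',s.sum(),nn.round(3),m.round(1),T[s].min(0).round(1),T[s].max(0).round(1))
    if n=='scene':
        S=P[(P[:,0]>-30)&(P[:,2]>133)];s,nn,m=ransac(S,2);print('strip',s.sum(),nn.round(3),m.round(1),'n.p(exp 70.2)',m@[.766,0,.643])
    else:
        S=P[(P[:,0]<-52)&(P[:,2]<155)]
        if len(S)>20: s,nn,m=ransac(S,2);print('front',s.sum(),nn.round(3),m.round(1))
cv2.imwrite('pics/done.png',np.hstack(I))
```

```text
t 12.45 pos [469.1 -21.3 275.2] rot [ 3.141e+00 -1.000e-03  2.950e-01] F [0.8 0.4 0.6] M [ 0.06 -0.06  0.01] gap 93.9
scene top face 309 [ 0.028 -0.005  1.   ] [-44.3  -0.7 163.6] [-59.9 -27.4 161.6] [-32.1  26.4 165.9]
strip 260 [ 0.788 -0.003  0.616] [-25.1  -0.2 138.8] n.p(exp 70.2) 70.01372770596213
top top face 193 [-0.056 -0.003  0.998] [-46.1  -0.3 164.6] [-59.3 -27.5 161.8] [-32.2  26.3 167. ]
front 274 [1.    0.002 0.003] [-59.2  -0.6 108.1]
```

View pics/done.png

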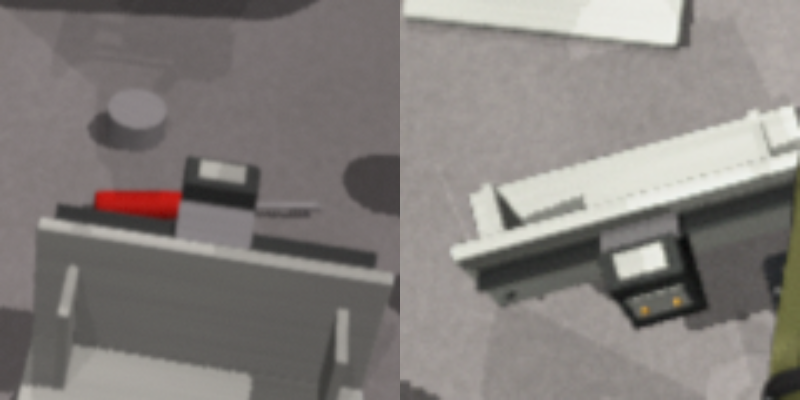

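The module hangs upright with its strip seated on the cleat, at left-crop (215,220) and right-crop (645,265):
- **Height:** the top face reads 163.6–164.6 mm, against about 163 expected.
- **Strip:** the cleat offset is 70.0, against 70.2 expected.
- **Centring:** within 1 mm of the panel's middle.
- **Attitude:** the front face is vertical.

The robot is clear, so I'm handing in.

```bash
python3 -c "
from cell import manip
print(manip.sign_off())"
```

```text
the job is handed in; nothing more can be done
None
```

The module with the strip hangs on the cleat, upright and centred to within about 1 mm; its top measured about 1 mm above nominal, within camera error. I handed the job in at about 13 s with the robot clear and the plain module untouched.

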